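Index and lock the tile decorating wheel

TASK

Turn the decorating wheel by its black knob until the pointer on its far rim stands at the upright mark, then press the knob lightly and feel to and fro for the index hole there until the plunger drops in, and push the knob fully home so that it stays down when you let go. Do not strain the wheel against the plunger once it has caught; leave the tile lying on the wheel and do not disturb the other things on the bench.

Things in the scene. Friction and masses are not known exactly. Their poses are not given: they have to be found in the camera images.
- stand: Grey cast stand of the decorating wheel, fixed to the bench; foot 190 mm in diameter. Origin on the wheel's vertical axis at bench height, z up; its +x axis points from the axis to the mark post (away from the robot, up to 0.4 rad to either side).
- mark (a point): Top of the mark: a steel post 14 mm wide with a knife edge on top, standing just outside the rim on the far side. The point is 127 mm from the wheel's axis, 120 mm above the bench.
- wheel: Flat aluminium wheel, 224 mm in diameter, 14 mm thick, upper face 107 mm above the bench, turning easily (about 1 N at the knob) on the vertical axis, either way round. Origin on the axis at bench height; its +x axis points from the axis to the pointer. The knob stands opposite, on -x.
- axis (a point): Centre of the wheel's upper face.
- pointer (a point): Tip of the dark pointer fixed on the wheel's rim, 122 mm from the axis, 113 mm above the bench.
- knob_top (a point): Centre of the top of the plunger's black knob: an upright plain cylinder 24 mm in diameter, 33 mm tall, 90 mm from the axis on the side opposite to the pointer. Raised, its top is 170 mm above the bench; fully home 152 mm. Being round, it may turn within the grip as the wheel goes round.
- plunger (a joint): How far the knob is pushed down, in m: 0 raised, 0.018 fully home. It has 2.5 N of friction and stays where left, unless the pin's spring lifts it. The pin meets the index plate after 4 mm. Over solid plate the spring then pushes back 2 N at first, 7.5 N with the knob fully down, and lifts the knob again when let go.
- boss (a point): Centre of the top of the steel boss, 22 mm in diameter, standing 10 mm above the wheel under the knob; the knob's 12 mm stem enters it. In it runs the sprung 10 mm pin (2 N preload, 0.4 N/mm). Over a hole the pin snaps in, its push back on the knob vanishes and the wheel is caught; pushed fully down, the knob then stays down.
- divider: Dark steel index plate, hidden under the wheel, top 85 mm above the bench; origin on the axis at bench height. 12 holes, 30 degrees apart, 90 mm from the axis, 12.5 mm wide for the 10 mm pin. It has slipped round a little: with the pointer right at the mark the pin may be up to 11 mm to either side of its hole, which must be felt for. Straining the caught pin sideways with over 25 N damages it.
- tile: Mosaic tile 88 x 66 x 11 mm, lying loose on the middle of the wheel. Origin at the centre of its underside.
- block_a: Bystander, to be left alone: dark carved printing block, 80 x 60 x 18 mm, beside the wheel.
- jar: Bystander, to be left alone: closed glaze jar, 60 mm diameter, 85 mm tall, beside the wheel.
- sample: Bystander, to be left alone: square mosaic sample tile, 75 x 75 x 11 mm, beyond the wheel.
- bowl: Bystander, to be left alone: white bowl, 110 mm across, 45 mm high.
- mug: Bystander, to be left alone: terracotta mug, 76 mm across, 90 mm high, with a handle.
- brush: Bystander, to be left alone: wooden brush lying on the bench.
- block_b: Bystander, to be left alone: small dark carved block, 60 x 50 x 18 mm.

How it is judged:
At the end, for the whole second after the job is handed in: The pointer is within 22 mm of the mark (the index hole nearest to it), the knob has been pushed at least 15.5 mm of its 18 mm down and stays there by itself, the wheel is at rest, and the tile lies on the wheel within 30 mm of its centre (horizontal distance between pointer and mark below 0.022 m and value of joint plunger above 0.0155 m and angular speed of wheel below 0.05 rad/s and horizontal distance between tile and axis below 0.03 m and z of tile in the frame of stand above 0.1 m); the robot touches nothing.
It fails at once if the plunger's pin is strained against the index plate with more than 25 N (contact force between divider and wheel above 25 N).
It fails at once if another thing on the bench is pushed more than 25 mm (distance of any of block_a, jar, sample, bowl, mug, brush, block_b from where it was at the start of the episode above 0.025 m).
It also fails if it takes over 64 s, if anything falls off the work surface, if the arm or the gripper's body presses on something with over 40 N, if the wrist force passes 120 N, or if a joint passes its speed limit or range.

ROBOT

A 6-joint arm with a two-finger parallel gripper is mounted at the origin on the work surface. World frame = base frame: x ahead of the robot, y to its left, z up, the work surface at z = 0. Lengths are in m, angles in rad, forces in N, time in s.
With the tool pointing down it reaches from about 0.35 to 0.775 m from the base axis. Payload 7.3 kg.
Tool frame: the origin (TCP) lies midway between the tips of the shut fingers; the grasp point (between the pads) lies 19 mm behind it (robot.grip_depth is the z of the grasp point in the tool frame, in m); z points along the fingers, y is the line along which they close (so a half turn about z gives the same grasp; the last joint's range is limited). The gripper opens to 92 mm and grips with 3 to 60 N. Pads are 19 mm wide; open, the fingers measure 130 mm over their backs; the gripper's body (75 mm by 190 mm) begins 47 mm behind the grasp point.
Start: joints at [-1.287, 0.342, 1.524, -0, 1.275, -0.146], TCP at [0.219, -0.477, 0.227] pointing down, gripper open.
Joint ranges: [-2.53, 2.53], [-0.77, 2.02], [0.04, 2.7], [-1, 4.14], [0.28, 2.66], [-3.11, 3.11]. Speed limits (rad/s): [2.57, 2.57, 3.14, 3.14, 3.14, 3.14].

INTERFACE

Orientations are given as [roll, pitch, yaw] about the fixed x, y, z axes, in that order (R = Rz(yaw) Ry(pitch) Rx(roll)).
In Python, from cell import robot, viewer gives the robot as it stands.
- The arm moves only by the tool step_arm, never from a script. Its argument "increments" is a list of rows, each an object with "delta_pos": the shift along the tool's x, y, z in cm, a list of three; "dr": the turn, a rotation vector about the tool's x, y, z in degrees, a list of three; "fingers": the closure, from -1 (fully open) to 1 (shut), so that 0 is half open. In form: [{"delta_pos": [tx, ty, tz], "dr": [wx, wy, wz], "fingers": fingers}, ...]. A call has exactly 5 rows; each row is the pose to reach, as a shift and turn from the pose commanded when the call began, along the tool's axes at that moment; what a row does not reach only later rows make up. A row lasts 1/8 s, in which the tool goes at most 62.5 mm and 10.7 degrees, less where a joint would pass 70% of its speed; a pose out of reach is approached as far as the arm can. A call with a gripper value outside its range is refused whole. The fingers move at their own pace and stop on an object; "newtons" is the grip in N (left out, the last holds). Time passes only in rows, so rows that repeat a pose let the fingers close, or fill a call up. It gives the time, the measured TCP pose, the force, the opening and the grip force at its end, in the units of the state.
- robot.observe(): the state, without advancing time (a new reading comes with each control period).
- viewer.read_camera(name): name is "scene" or "side" or "wrist"; returns the picture (420x560x3 uint8, red, green, blue); there is no depth.
- viewer.camera_params(name): a dict with "K" (3x3 intrinsics, pixels), "T" (4x4, takes a point from camera to world coordinates). Camera axes: x right, y down, z forward; pixel columns grow to the right and rows downward; lengths in m; the calibration is good to about 2 mm. A picture is of the moment at which its call begins: read the wrist's pose just before it. camera_params takes no time and is no camera call; for the wrist camera it gives the pose at the moment of the call.
- robot.hand_in(): hands the job in; it is judged then, once.
The state is a dict: "time": time; "qpos": joint angles; "qvel": joint speeds; "joint_efforts": joint torques, N m; "tool_pos": TCP position; "tool_rot": TCP orientation; "contact_force": force on the tool from outside, world axes, zero at the start; "torque": the same for the moment, N m; "opening": finger opening in m; "grip_force": force on a finger pad.
Only numpy, scipy, OpenCV 4.12 (cv2) and the standard library are available. Lean on these libraries where they do the work, as an engineer would, in place of code of your own. Each camera call takes 0.05 s, during which the arm holds its last target. There are 200 camera calls.

## Working session

There is one attempt and no reset: what is moved stays moved. The work goes in short steps, Python scripts to look and compute and a tool call to move; the robot and the scene stay as the last step left them, time stands still between calls to the robot, and variables do not carry over. Pictures are saved under pics/ and viewed, at most 10 in all, crops included, and the job is handed in when it is done.

Besides the shell and the picture viewer there is one more tool, called after ">>>" as name(argument=value, ...), one argument or row to a line, values as JSON. step_arm: Moves the arm, as the interface text tells. Its arguments: {"type":"object","properties":{"increments":{"type":"array"},"newtons":{"type":"number"}},"required":["increments"]}

```bash
mkdir -p pics; python3 - <<'E'
from cell import robot, viewer
import cv2,numpy as np
s=robot.observe();print(s)
for n in ("scene","side"):
    im=viewer.read_camera(n);cv2.imwrite(f"pics/{n}0.png",im[:,:,::-1])
    p=viewer.camera_params(n);print(n,p["K"].round(1).tolist(),p["T"].round(4).tolist())
E
```

```text
{'time': 0.0, 'qpos': array([-1.28695990e+00,  3.42709945e-01,  1.52500758e+00,  1.23311357e-05,
        1.27537539e+00, -1.45992664e-01]), 'qvel': array([ 0.00068604,  0.00022819, -0.00029569,  0.00087208,  0.00067707,
        0.00089095]), 'joint_efforts': array([-1.36007937e-03, -4.31237805e+01, -2.44222873e+01,  7.17601064e-02,
        5.56907896e-02, -1.27827093e-04]), 'tool_pos': array([ 0.2186909 , -0.47684837,  0.22605488]), 'tool_rot': array([-3.14011007e+00, -2.29915980e-04,  4.29825326e-01]), 'contact_force': array([-0.27488653, -0.49559381,  0.23159996]), 'torque': array([-0.00103052, -0.05114211,  0.01049424]), 'grip_force': 0.0, 'opening': 0.0918382786896941}
scene [[439.5, 0.0, 277.1], [0.0, 439.5, 213.2], [0.0, 0.0, 1.0]] [[-0.847, 0.4462, -0.289, 0.954], [0.5315, 0.718, -0.4493, 0.5227], [0.007, -0.5342, -0.8454, 1.176], [0.0, 0.0, 0.0, 1.0]]
side [[384.3, 0.0, 281.3], [0.0, 384.3, 211.1], [0.0, 0.0, 1.0]] [[-0.9448, -0.2345, 0.2289, 0.3387], [-0.3272, 0.7164, -0.6162, 0.669], [-0.0195, -0.6571, -0.7536, 0.963], [0.0, 0.0, 0.0, 1.0]]
```

View pics/scene0.png

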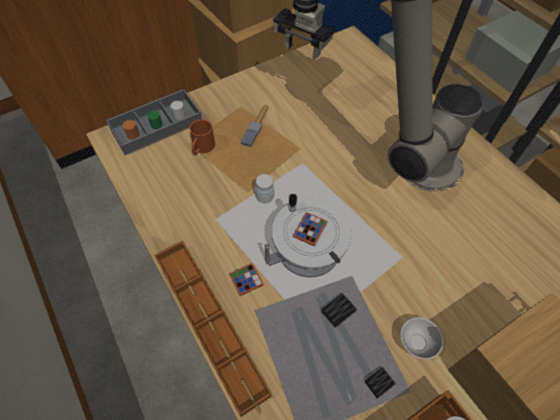

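View pics/side0.png

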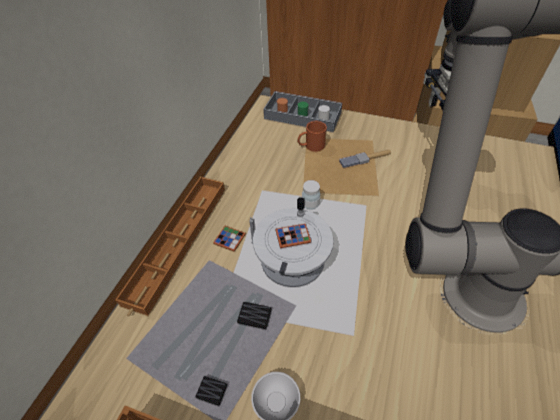

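```bash
python3 - <<'E'
import cv2,numpy as np
a=cv2.imread("pics/scene0.png")[160:290,220:370];b=cv2.imread("pics/side0.png")[170:290,215:345]
A=cv2.resize(a,None,fx=4,fy=4,interpolation=cv2.INTER_CUBIC)[:, :]
B=cv2.resize(b,None,fx=4,fy=4,interpolation=cv2.INTER_CUBIC)
cv2.imwrite("pics/a.png",A);cv2.imwrite("pics/b.png",B)
E
```

```text
(no output)
```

View pics/a.png

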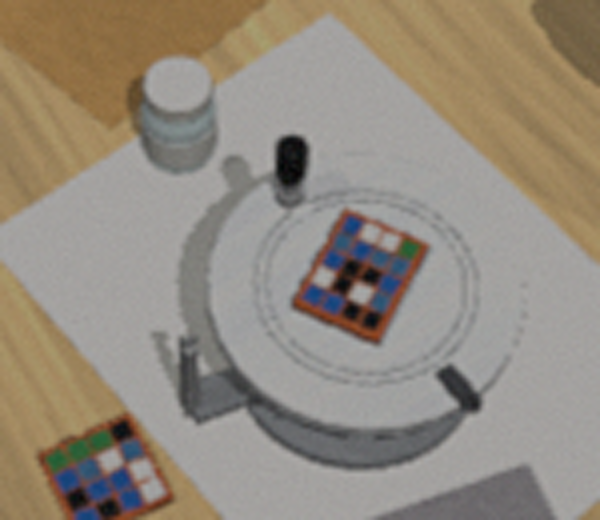

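View pics/b.png

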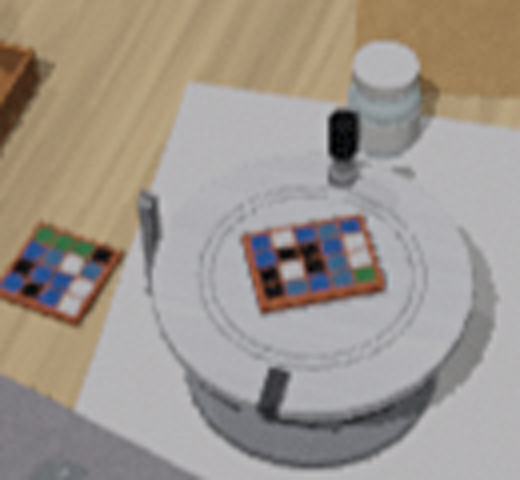

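```bash
cat > h.py <<'E'
from cell import robot, viewer
import cv2,numpy as np
def ray(n,px,z):
    p=viewer.camera_params(n);T=p["T"];d=T[:3,:3]@np.linalg.solve(p["K"],[*px,1]);o=T[:3,3]
    return (o+d*(z-o[2])/d[2])[:2]
E
python3 - <<'E'
from h import *
S=lambda u,v:(220+u/4-.4,160+v/4-.4)
D=lambda u,v:(215+u/4-.4,170+v/4-.4)
P={}
for k,z,s,d in [("knob",.17,(293,147),(344,119)),("pointer",.113,(474,404),(267,412)),("mark",.12,(188,342),(149,197)),("jar",.085,(179,82),(386,62)),("tile",.118,(361,276),(314,263))]:
    a,b=ray("scene",S(*s),z),ray("side",D(*d),z);P[k]=(a+b)/2;print(k,a.round(4),b.round(4))
k,p=P["knob"],P["pointer"];print(np.linalg.norm(k-p));u=(p-k)/np.linalg.norm(p-k)
c=(k+p)/2-u*.016;print("axis",c,"pointer ang",np.degrees(np.arctan2(*u[::-1])))
m=P["mark"]-c;print("mark r",np.linalg.norm(m),np.degrees(np.arctan2(m[1],m[0])),"knob goal",c-.09*m/np.linalg.norm(m))
E
```

```text
knob [ 0.5435 -0.0357] [ 0.5423 -0.0377]
pointer [0.5316 0.1714] [0.528  0.1725]
mark [0.6717 0.0333] [0.6653 0.0338]
jar [ 0.5502 -0.1801] [ 0.5506 -0.1835]
tile [0.5417 0.0516] [0.5353 0.0519]
0.2090875273970512
axis [0.53736277 0.05166872] pointer ang 93.60655434977723
mark r 0.13240850999276774 -7.869222488662886 knob goal [0.44821028 0.06399084]
```

>>> step_arm(
  increments=[
    {"delta_pos":[4.8,-2.6,0],"dr":[0,0,-10],"fingers":-0.2},
    {"delta_pos":[9.6,-5.3,0],"dr":[0,0,-20],"fingers":-0.2},
    {"delta_pos":[14.3,-8,0],"dr":[0,0,-30],"fingers":-0.2},
    {"delta_pos":[19.1,-10.6,0],"dr":[0,0,-40],"fingers":-0.2},
    {"delta_pos":[23.9,-13.2,0],"dr":[0,0,-50],"fingers":-0.2},
  ],
  newtons=12,
)

```text
time: 0.72
tool_pos: [0.3817, -0.2561, 0.2266]
tool_rot: [-3.141, -0.0, 1.308]
contact_force: [0.9, 0.1, 0.3]
opening: 0.0559
grip_force: 0.0
```

>>> step_arm(
  increments=[
    {"delta_pos":[5,2,0],"dr":[0,0,-2],"fingers":-0.2},
    {"delta_pos":[10.2,3.9,0.5],"dr":[0,0,-4],"fingers":-0.2},
    {"delta_pos":[15.3,5.9,1],"dr":[0,0,-6],"fingers":-0.2},
    {"delta_pos":[20.4,7.8,1.5],"dr":[0,0,-7.5],"fingers":-0.2},
    {"delta_pos":[25.4,9.8,2.0],"dr":[0,0,-7.5],"fingers":-0.2},
  ],
)

```text
time: 1.35
tool_pos: [0.5436, -0.037, 0.2063]
tool_rot: [-3.141, 0.0, 1.434]
contact_force: [0.2, -0.2, 0.5]
opening: 0.0552
grip_force: 0.0
```

```bash
python3 - <<'E'
from h import *
p=viewer.camera_params("wrist");print(p["K"].round(1).tolist(),p["T"].round(4).tolist());print(robot.observe()["tool_pos"])
cv2.imwrite("pics/w1.png",viewer.read_camera("wrist")[:,:,::-1])
print(robot.observe()["tool_pos"],robot.observe()["contact_force"])
E
```

```text
[[309.1, 0.0, 277.7], [0.0, 309.1, 212.5], [0.0, 0.0, 1.0]] [[0.9907, -0.1303, -0.0389, 0.5541], [-0.136, -0.9504, -0.2796, 0.0382], [-0.0005, 0.2823, -0.9593, 0.364], [0.0, 0.0, 0.0, 1.0]]
[ 0.54356699 -0.03704239  0.20626093]
[ 0.54623726 -0.03213551  0.20542298] [ 0.11075788  3.72058294 -0.86177012]
```

View pics/w1.png

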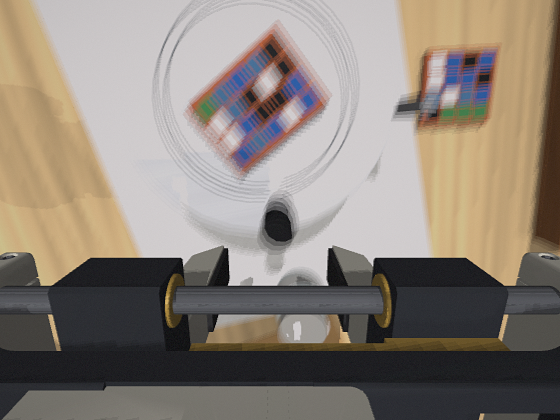

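```bash
python3 - <<'E'
from h import *
for _ in range(3): im=viewer.read_camera("wrist")
print(robot.observe()["tool_pos"])
m=(im.max(2)<50).astype(np.uint8);m[248:]=0
n,l,st,c=cv2.connectedComponentsWithStats(m)
for i in range(1,n):
    if st[i,4]>150: print(st[i],c[i],ray("wrist",c[i],.17))
s=ray("wrist",(0,0),0)
cv2.imwrite("pics/w2.png",im[:,:,::-1])
E
```

```text
[ 0.54270506 -0.03789429  0.20590612]
[257  46  24  26 309] [268.66666667  58.45307443] [0.55255926 0.07222423]
[461  60  15  15 193] [467.9015544   67.29015544] [0.66506931 0.05230226]
[270  64  23  24 297] [281.15151515  75.37037037] [0.55844058 0.06246118]
[475  77  15  15 183] [481.83606557  83.91803279] [0.67342184 0.04223703]
[237  93  23  23 274] [247.95620438 104.17883212] [0.53690265 0.04951266]
[266  95  22  23 272] [276.53308824 106.04779412] [0.55352804 0.04620234]
[250 109  22  23 262] [260.34351145 120.11450382] [0.54281585 0.03958882]
[ 258  212   34   36 1009] [274.85827552 231.38850347] [ 0.5417506  -0.03181843]
```

View pics/w2.png

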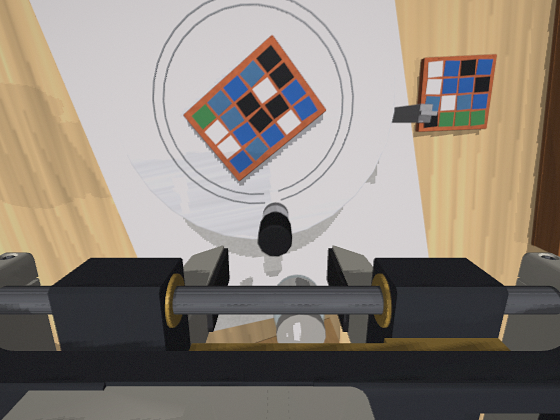

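```bash
python3 - <<'E'
from h import *
print("knob",ray("wrist",(275,237.5),.17), "mark", ray("wrist",(394,113),.12))
q=np.array([ray("wrist",p,.107) for p in [(153,97),(354,97),(340,150),(167,152),(185,176),(320,178)]])
A=np.c_[2*q,np.ones(len(q))];s=np.linalg.lstsq(A,(q**2).sum(1),rcond=None)[0]
print("axis",s[:2],np.sqrt(s[2]+s[:2]@s[:2]), np.hypot(*(q-s[:2]).T))
E
```

```text
knob [ 0.5412508  -0.03613059] mark [0.64022455 0.03176574]
axis [0.53481895 0.05041091] 0.07867278808111317 [0.07801282 0.07955689 0.07780726 0.07886172 0.07930258 0.07847998]
```

>>> step_arm(
  increments=[
    {"delta_pos":[0.1,0,2.5],"dr":[0,0,0],"fingers":-0.2},
    {"delta_pos":[0.1,0,5],"dr":[0,0,0],"fingers":-0.2},
    {"delta_pos":[0.1,0,6.4],"dr":[0,0,0],"fingers":-0.2},
    {"delta_pos":[0.1,0,6.4],"dr":[0,0,0],"fingers":0.3},
    {"delta_pos":[0.1,0,6.4],"dr":[0,0,0],"fingers":1},
  ],
)

```text
time: 2.17
tool_pos: [0.5435, -0.0383, 0.1436]
tool_rot: [3.14, 0.0, 1.433]
contact_force: [-0.2, -0.8, -0.2]
opening: 0.0396
grip_force: 0.0
```

>>> step_arm(
  increments=[
    {"delta_pos":[0,0,0],"dr":[0,0,0],"fingers":1},
    {"delta_pos":[0,0,0],"dr":[0,0,0],"fingers":1},
    {"delta_pos":[0,0,0],"dr":[0,0,0],"fingers":1},
    {"delta_pos":[0,0,0],"dr":[0,0,0],"fingers":1},
    {"delta_pos":[0,0,0],"dr":[0,0,0],"fingers":1},
  ],
)

```text
time: 2.8
tool_pos: [0.5432, -0.0378, 0.1429]
tool_rot: [3.141, 0.0, 1.433]
contact_force: [-0.1, -0.5, 1.8]
opening: 0.0238
grip_force: 12.0
```

```bash
cat > arc.py <<'E'
import numpy as np,sys
def arc(C,p,yaw,a,r=.09):
    ex=np.array([np.cos(yaw),np.sin(yaw)]);ey=np.array([np.sin(yaw),-np.cos(yaw)])
    for t in a:
        w=C+r*np.array([np.cos(np.radians(t)),np.sin(np.radians(t))])-p
        print(t,(100*np.array([w@ex,w@ey])).round(2))
E
python3 - <<'E'
from arc import *
arc(np.array([.537,.052]),np.array([.5430,-.0378]),1.433,range(-86,-191,-8))
E
```

```text
-86 [0.01 0.03]
-94 [-0.17 -1.22]
-102 [-0.16 -2.47]
-110 [ 0.01 -3.72]
-118 [ 0.36 -4.92]
-126 [ 0.87 -6.07]
-134 [ 1.54 -7.13]
-142 [ 2.35 -8.09]
-150 [ 3.28 -8.93]
-158 [ 4.33 -9.63]
-166 [  5.46 -10.18]
-174 [  6.65 -10.56]
-182 [  7.89 -10.78]
-190 [  9.14 -10.82]
```

>>> step_arm(
  increments=[
    {"delta_pos":[-0.1,-0.6,0],"dr":[0,0,0],"fingers":1},
    {"delta_pos":[-0.17,-1.2,0],"dr":[0,0,0],"fingers":1},
    {"delta_pos":[-0.16,-2.1,0],"dr":[0,0,0],"fingers":1},
    {"delta_pos":[-0.12,-2.9,0],"dr":[0,0,0],"fingers":1},
    {"delta_pos":[0.01,-3.7,0],"dr":[0,0,0],"fingers":1},
  ],
)

```text
time: 3.42
tool_pos: [0.5058, -0.0325, 0.1427]
tool_rot: [3.142, 0.0, 1.433]
contact_force: [2.8, -3.2, 0.6]
opening: 0.0236
grip_force: 12.0
```

>>> step_arm(
  increments=[
    {"delta_pos":[0.15,-0.6,0],"dr":[0,0,0],"fingers":1},
    {"delta_pos":[0.35,-1.2,0],"dr":[0,0,0],"fingers":1},
    {"delta_pos":[0.86,-2.37,0],"dr":[0,0,0],"fingers":1},
    {"delta_pos":[1.53,-3.43,0],"dr":[0,0,0],"fingers":1},
    {"delta_pos":[2.34,-4.39,0],"dr":[0,0,0],"fingers":1},
  ],
)

```text
time: 4.05
tool_pos: [0.4654, -0.0028, 0.1427]
tool_rot: [-3.142, 0.0, 1.433]
contact_force: [4.4, -3.2, -1.4]
opening: 0.0237
grip_force: 12.0
```

>>> step_arm(
  increments=[
    {"delta_pos":[0.93,-0.84,0],"dr":[0,0,0],"fingers":1},
    {"delta_pos":[1.98,-1.54,0],"dr":[0,0,0],"fingers":1},
    {"delta_pos":[3.11,-2.09,0],"dr":[0,0,0],"fingers":1},
    {"delta_pos":[4.3,-2.47,0],"dr":[0,0,0],"fingers":1},
    {"delta_pos":[4.3,-2.47,0],"dr":[0,0,0],"fingers":1},
  ],
)

```text
time: 4.68
tool_pos: [0.447, 0.0439, 0.1427]
tool_rot: [-3.141, -0.001, 1.435]
contact_force: [1.0, 1.5, 1.7]
opening: 0.0235
grip_force: 12.0
```

```bash
python3 - <<'E'
from h import *
for _ in range(2): im=viewer.read_camera("side")
im2=viewer.read_camera("scene")
s=robot.observe();print(s["tool_pos"],s["contact_force"])
b=cv2.resize(im[170:290,215:315],None,fx=4,fy=4,interpolation=cv2.INTER_CUBIC);a=cv2.resize(im2[170:290,230:330],None,fx=4,fy=4,interpolation=cv2.INTER_CUBIC)
cv2.imwrite("pics/c.png",np.hstack([a,b])[:,:,::-1])
E
```

```text
[0.4471965  0.04308294 0.14264823] [-0.22138667  2.84724363  1.36144657]
```

View pics/c.png

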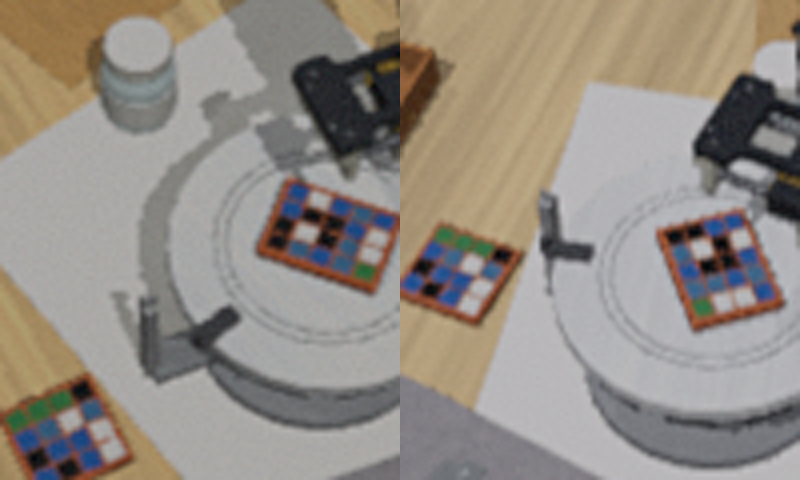

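```bash
python3 - <<'E'
from h import *
S=lambda u,v:(230+u/4-.4,170+v/4-.4)
D=lambda u,v:(215+u/4-.4,170+v/4-.4)
a=ray("scene",S(195,340),.113);b=ray("side",D(144,247),.113);print("ptr",a,b)
m1=ray("scene",S(148,301),.12);m2=ray("side",D(149,197),.12);print("mark",m1,m2)
C=np.array([.537,.052])
for v in ((a+b)/2,(m1+m2)/2): print(np.degrees(np.arctan2(*(v-C)[::-1])),np.hypot(*(v-C)))
k=robot.observe()["tool_pos"][:2]; p=(a+b)/2; print("C from line",k+(p-k)*90/212,np.hypot(*(p-k)))
E
```

```text
ptr [0.65800752 0.07154644] [0.65421534 0.0722233 ]
mark [0.67130321 0.0326001 ] [0.66534538 0.03382445]
9.477749921404858 0.12075984649614738
-8.141694136079897 0.13266140649502253
C from line [0.5358868  0.05531017] 0.21089095965626833
```

>>> step_arm(
  increments=[
    {"delta_pos":[0.35,-0.05,0],"dr":[0,0,0],"fingers":1},
    {"delta_pos":[0.6,-0.08,0.1],"dr":[0,0,0],"fingers":1},
    {"delta_pos":[0.6,-0.08,0.3],"dr":[0,0,0],"fingers":1},
    {"delta_pos":[0.6,-0.08,0.5],"dr":[0,0,0],"fingers":1},
    {"delta_pos":[0.6,-0.08,0.6],"dr":[0,0,0],"fingers":1},
  ],
)

```text
time: 5.45
tool_pos: [0.4467, 0.0486, 0.1364]
tool_rot: [-3.14, 0.0, 1.433]
contact_force: [-5.8, -1.5, 4.3]
opening: 0.0234
grip_force: 12.0
```

>>> step_arm(
  increments=[
    {"delta_pos":[0,0,0],"dr":[0,0,0],"fingers":1},
    {"delta_pos":[0,0,0],"dr":[0,0,0],"fingers":1},
    {"delta_pos":[0,0,0],"dr":[0,0,0],"fingers":1},
    {"delta_pos":[0,0,0],"dr":[0,0,0],"fingers":1},
    {"delta_pos":[0,0,0],"dr":[0,0,0],"fingers":1},
  ],
)

```text
time: 6.08
tool_pos: [0.4467, 0.0486, 0.1363]
tool_rot: [-3.14, 0.0, 1.433]
contact_force: [-4.6, -1.2, 2.1]
opening: 0.0236
grip_force: 12.0
```

>>> step_arm(
  increments=[
    {"delta_pos":[0.08,-0.01,0],"dr":[0,0,0],"fingers":1},
    {"delta_pos":[0.16,-0.03,0],"dr":[0,0,0],"fingers":1},
    {"delta_pos":[0.24,-0.04,0],"dr":[0,0,0],"fingers":1},
    {"delta_pos":[0.32,-0.05,0],"dr":[0,0,0],"fingers":1},
    {"delta_pos":[0.4,-0.06,0],"dr":[0,0,0],"fingers":1},
  ],
)

```text
time: 6.7
tool_pos: [0.4465, 0.0525, 0.1363]
tool_rot: [-3.139, 0.001, 1.433]
contact_force: [-5.9, -2.0, 2.8]
opening: 0.0234
grip_force: 12.0
```

>>> step_arm(
  increments=[
    {"delta_pos":[0.08,-0.01,0],"dr":[0,0,0],"fingers":1},
    {"delta_pos":[0.16,-0.02,0],"dr":[0,0,0],"fingers":1},
    {"delta_pos":[0.24,-0.03,0],"dr":[0,0,0],"fingers":1},
    {"delta_pos":[0.32,-0.05,0],"dr":[0,0,0],"fingers":1},
    {"delta_pos":[0.4,-0.06,0],"dr":[0,0,0],"fingers":1},
  ],
)

```text
time: 7.32
tool_pos: [0.4464, 0.0566, 0.1363]
tool_rot: [-3.139, 0.001, 1.433]
contact_force: [-6.5, -2.5, 2.9]
opening: 0.0239
grip_force: 12.0
```

>>> step_arm(
  increments=[
    {"delta_pos":[0.06,-0.01,0],"dr":[0,0,0],"fingers":1},
    {"delta_pos":[0.12,-0.02,0],"dr":[0,0,0],"fingers":1},
    {"delta_pos":[0.18,-0.03,0],"dr":[0,0,0],"fingers":1},
    {"delta_pos":[0.24,-0.04,0],"dr":[0,0,0],"fingers":1},
    {"delta_pos":[0.3,-0.05,0],"dr":[0,0,0],"fingers":1},
  ],
)

```text
time: 7.95
tool_pos: [0.4464, 0.0596, 0.1363]
tool_rot: [-3.139, 0.001, 1.433]
contact_force: [-5.5, -1.9, 2.0]
opening: 0.023
grip_force: 12.0
```

>>> step_arm(
  increments=[
    {"delta_pos":[0.06,-0.01,0],"dr":[0,0,0],"fingers":1},
    {"delta_pos":[0.12,-0.02,0],"dr":[0,0,0],"fingers":1},
    {"delta_pos":[0.18,-0.03,0],"dr":[0,0,0],"fingers":1},
    {"delta_pos":[0.24,-0.03,0],"dr":[0,0,0],"fingers":1},
    {"delta_pos":[0.3,-0.04,0],"dr":[0,0,0],"fingers":1},
  ],
)

```text
time: 8.57
tool_pos: [0.4466, 0.0627, 0.1363]
tool_rot: [-3.14, 0.0, 1.433]
contact_force: [-4.0, -3.0, 2.4]
opening: 0.0235
grip_force: 12.0
```

>>> step_arm(
  increments=[
    {"delta_pos":[0.06,-0.01,0],"dr":[0,0,0],"fingers":1},
    {"delta_pos":[0.12,-0.02,0],"dr":[0,0,0],"fingers":1},
    {"delta_pos":[0.18,-0.02,0],"dr":[0,0,0],"fingers":1},
    {"delta_pos":[0.24,-0.02,0],"dr":[0,0,0],"fingers":1},
    {"delta_pos":[0.3,-0.03,0],"dr":[0,0,0],"fingers":1},
  ],
)

```text
time: 9.2
tool_pos: [0.4468, 0.0657, 0.1363]
tool_rot: [-3.14, 0.0, 1.433]
contact_force: [-4.4, -2.0, 1.9]
opening: 0.0234
grip_force: 12.0
```

>>> step_arm(
  increments=[
    {"delta_pos":[0.06,-0.01,0],"dr":[0,0,0],"fingers":1},
    {"delta_pos":[0.12,-0.01,0],"dr":[0,0,0],"fingers":1},
    {"delta_pos":[0.18,-0.01,0],"dr":[0,0,0],"fingers":1},
    {"delta_pos":[0.24,-0.02,0],"dr":[0,0,0],"fingers":1},
    {"delta_pos":[0.3,-0.02,0],"dr":[0,0,0],"fingers":1},
  ],
)

```text
time: 9.82
tool_pos: [0.4471, 0.0687, 0.1363]
tool_rot: [-3.14, 0.0, 1.433]
contact_force: [-5.0, -2.2, 0.2]
opening: 0.0236
grip_force: 12.0
```

>>> step_arm(
  increments=[
    {"delta_pos":[0.04,0,0],"dr":[0,0,0],"fingers":1},
    {"delta_pos":[0.08,-0.01,0],"dr":[0,0,0],"fingers":1},
    {"delta_pos":[0.12,-0.01,0],"dr":[0,0,0],"fingers":1},
    {"delta_pos":[0.16,-0.01,0],"dr":[0,0,0],"fingers":1},
    {"delta_pos":[0.2,-0.01,0],"dr":[0,0,0],"fingers":1},
  ],
)

```text
time: 10.45
tool_pos: [0.4471, 0.0697, 0.1363]
tool_rot: [-3.14, 0.002, 1.434]
contact_force: [-5.1, -7.7, 0.9]
opening: 0.0236
grip_force: 12.0
```

>>> step_arm(
  increments=[
    {"delta_pos":[-0.1,0,0],"dr":[0,0,0],"fingers":1},
    {"delta_pos":[-0.2,0.01,0],"dr":[0,0,0],"fingers":1},
    {"delta_pos":[-0.2,0.01,0.1],"dr":[0,0,0],"fingers":1},
    {"delta_pos":[-0.2,0.01,0.25],"dr":[0,0,0],"fingers":1},
    {"delta_pos":[-0.2,0.01,0.4],"dr":[0,0,0],"fingers":1},
  ],
)

```text
time: 11.08
tool_pos: [0.4471, 0.0689, 0.1324]
tool_rot: [-3.14, 0.0, 1.434]
contact_force: [-5.6, -1.2, 2.3]
opening: 0.0236
grip_force: 12.0
```

>>> step_arm(
  increments=[
    {"delta_pos":[0,0,0.2],"dr":[0,0,0],"fingers":1},
    {"delta_pos":[0,0,0.4],"dr":[0,0,0],"fingers":1},
    {"delta_pos":[0,0,0.6],"dr":[0,0,0],"fingers":1},
    {"delta_pos":[0,0,0.75],"dr":[0,0,0],"fingers":1},
    {"delta_pos":[0,0,0.85],"dr":[0,0,0],"fingers":1},
  ],
)

```text
time: 11.7
tool_pos: [0.4472, 0.0689, 0.1249]
tool_rot: [-3.141, 0.0, 1.434]
contact_force: [-9.9, -1.6, 15.4]
opening: 0.0235
grip_force: 12.0
```

>>> step_arm(
  increments=[
    {"delta_pos":[0,0,-0.03],"dr":[0,0,0],"fingers":0.2},
    {"delta_pos":[0,0,-0.03],"dr":[0,0,0],"fingers":0.1},
    {"delta_pos":[0,0,-0.03],"dr":[0,0,0],"fingers":0.1},
    {"delta_pos":[0,0,-0.03],"dr":[0,0,0],"fingers":0.1},
    {"delta_pos":[0,0,-0.03],"dr":[0,0,0],"fingers":0.1},
  ],
)

```text
time: 12.32
tool_pos: [0.4478, 0.0688, 0.1245]
tool_rot: [3.141, 0.0, 1.433]
contact_force: [0.2, 0.1, -0.1]
opening: 0.0412
grip_force: 0.0
```

>>> step_arm(
  increments=[
    {"delta_pos":[0,0,-1.5],"dr":[0,0,0],"fingers":0.1},
    {"delta_pos":[0,0,-4],"dr":[0,0,0],"fingers":0.1},
    {"delta_pos":[0,0,-7],"dr":[0,0,0],"fingers":0.1},
    {"delta_pos":[-2,-4,-8],"dr":[0,0,0],"fingers":0.1},
    {"delta_pos":[-3,-5,-8],"dr":[0,0,0],"fingers":0.1},
  ],
)

```text
time: 12.95
tool_pos: [0.3927, 0.0457, 0.2051]
tool_rot: [3.141, 0.0, 1.434]
contact_force: [0.6, -0.1, 0.1]
opening: 0.0414
grip_force: 0.0
```

```bash
python3 - <<'E'
from h import *
for _ in range(4): w=viewer.read_camera("wrist")
im=viewer.read_camera("side");im2=viewer.read_camera("scene")
s=robot.observe();print(s["tool_pos"],s["contact_force"])
b=cv2.resize(im[170:290,215:345],None,fx=3,fy=3);a=cv2.resize(im2[170:290,230:360],None,fx=3,fy=3)
cv2.imwrite("pics/d.png",np.hstack([a,b])[:,:,::-1]);cv2.imwrite("pics/w3.png",w[:,:,::-1])
E
```

```text
[0.39485041 0.04603094 0.20424201] [-0.04733088  0.02749066 -0.11573508]
```

View pics/d.png

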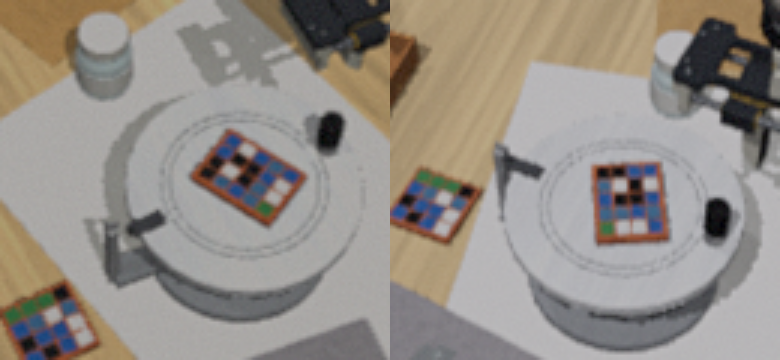

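```bash
python3 - <<'E'
from h import *
S=lambda u,v:(230+u/3-.33,170+v/3-.33)
D=lambda u,v:(215+u/3-.33,170+v/3-.33)
for z in (.152,.17): print(z,ray("scene",S(331,123),z),ray("side",D(328,208),z))
print("ptr",ray("scene",S(129,230),.113),ray("side",D(110,164),.113),"mark",ray("scene",S(112,225),.12),ray("side",D(110,147),.12))
E
```

```text
0.152 [0.45152958 0.06341054] [0.44659615 0.06284537]
0.17 [0.46036229 0.0714839 ] [0.4442014  0.07629858]
ptr [0.6577505  0.04202967] [0.66179202 0.04798405] mark [0.67008405 0.03270669] [0.66699942 0.03365912]
```

```bash
python3 -c "
from cell import robot
print(robot.hand_in())"
```

```text
the job is handed in; nothing more can be done
None
```

I turned the wheel until the pointer was about 5–15 mm from the mark by camera (limit 22 mm). The pin then caught in the index hole and I pushed the knob about 17.8 mm down; it stayed down when released, the tile is still on the wheel, and I handed the job in at about 13 s (no verdict was returned).

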